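Close the frit jars

TASK

Close the four round glass jars of frit: put on each the round wooden lid of its own size, set down gently, plug in the mouth and plate flat on the rim. Let the jars stand where they are, upright, and leave the square lid where it lies.

Things in the scene. Friction and masses are not known exactly. Their poses are not given: they have to be found in the camera images.
- jar_tiny_mouth (a point): smallest of the four open round clear-glass jars, standing loose on the table, partly filled with pale green glass frit: mouth 44 mm inside and 52 mm outside diameter, 58 mm wide at the body, 62 mm tall. The point is the centre of its mouth, level with the rim; z is the jar's upward axis.
- jar_small_mouth (a point): second smallest of the four open round clear-glass jars, standing loose on the table, partly filled with pale green glass frit: mouth 58 mm inside and 66 mm outside diameter, 72 mm wide at the body, 72 mm tall. The point is the centre of its mouth, level with the rim; z is the jar's upward axis.
- jar_medium_mouth (a point): second largest of the four open round clear-glass jars, standing loose on the table, partly filled with pale green glass frit: mouth 72 mm inside and 80 mm outside diameter, 86 mm wide at the body, 82 mm tall. The point is the centre of its mouth, level with the rim; z is the jar's upward axis.
- jar_large_mouth (a point): largest of the four open round clear-glass jars, standing loose on the table, partly filled with pale green glass frit: mouth 86 mm inside and 94 mm outside diameter, 100 mm wide at the body, 92 mm tall. The point is the centre of its mouth, level with the rim; z is the jar's upward axis.
- lid_tiny_grip (a point): smallest loose round dark-wood lid, for the smallest jar: round plate 54 mm diameter, 8 mm thick; below it a cork plug 8 mm deep, 28 mm wide at the foot tapering to 40 mm (2 mm play in the mouth); on top an upright light-wood round handle 22 mm diameter, 36 mm tall. Point: on the handle axis, 23 mm above the plate, 39 mm above the plug's foot (and table), 31 mm above the rim once seated. z up.
- lid_small_grip (a point): second smallest loose round dark-wood lid, for the second smallest jar: round plate 68 mm diameter, 8 mm thick; below it a cork plug 8 mm deep, 42 mm wide at the foot tapering to 54 mm (2 mm play in the mouth); on top an upright light-wood round handle 22 mm diameter, 36 mm tall. Point: on the handle axis, 23 mm above the plate, 39 mm above the plug's foot (and table), 31 mm above the rim once seated. z up.
- lid_medium_grip (a point): second largest loose round dark-wood lid, for the second largest jar: round plate 82 mm diameter, 8 mm thick; below it a cork plug 8 mm deep, 56 mm wide at the foot tapering to 68 mm (2 mm play in the mouth); on top an upright light-wood round handle 22 mm diameter, 36 mm tall. Point: on the handle axis, 23 mm above the plate, 39 mm above the plug's foot (and table), 31 mm above the rim once seated. z up.
- lid_large_grip (a point): largest loose round dark-wood lid, for the largest jar: round plate 96 mm diameter, 8 mm thick; below it a cork plug 8 mm deep, 70 mm wide at the foot tapering to 82 mm (2 mm play in the mouth); on top an upright light-wood round handle 22 mm diameter, 36 mm tall. Point: on the handle axis, 23 mm above the plate, 39 mm above the plug's foot (and table), 31 mm above the rim once seated. z up.
- lid_square_grip (a point): the square dark-wood lid of a tin, not part of the job: an 80 mm square plate 8 mm thick on an 8 mm cork foot, with the same light 22 mm round handle, 36 mm tall. The point is on the handle's axis 23 mm above the plate (39 mm above the table).
Not all that is in view belongs to the job. What is shaped like the part that bears lid_small_grip but orange is not meant.

How it is judged:
At the end, for the whole second after the job is handed in: Every one of the four round lids lies on the jar of its own size: handle within 8 mm of the mouth's centre, plate on the rim (within 4 mm in height), lid level within 5 degrees, jar upright within 3 degrees, all released and at rest (horizontal distance between lid_tiny_grip and jar_tiny_mouth below 0.008 m and z of lid_tiny_grip in the frame of jar_tiny_mouth between 0.027 and 0.035 m and angle between each of lid_tiny_grip, lid_small_grip, lid_medium_grip, lid_large_grip's own z axis and vertical below 0.09 rad and angle between each of jar_tiny_mouth, jar_small_mouth, jar_medium_mouth, jar_large_mouth's own z axis and vertical below 0.06 rad and linear speed of each of lid_tiny, jar_tiny, lid_small, jar_small, lid_medium, jar_medium, lid_large, jar_large below 0.02 m/s and horizontal distance between lid_small_grip and jar_small_mouth below 0.008 m and z of lid_small_grip in the frame of jar_small_mouth between 0.027 and 0.035 m and horizontal distance between lid_medium_grip and jar_medium_mouth below 0.008 m and z of lid_medium_grip in the frame of jar_medium_mouth between 0.027 and 0.035 m and horizontal distance between lid_large_grip and jar_large_mouth below 0.008 m and z of lid_large_grip in the frame of jar_large_mouth between 0.027 and 0.035 m); the robot touches nothing.
It fails at once if a jar is tipped by more than about 17 degrees (angle between any of jar_tiny_mouth, jar_small_mouth, jar_medium_mouth, jar_large_mouth's own z axis and vertical above 0.3 rad).
It fails at once if a jar is shifted more than 40 mm from where it stood (distance of any of jar_tiny_mouth, jar_small_mouth, jar_medium_mouth, jar_large_mouth from where it was at the start of the episode above 0.04 m).
It fails at once if a lid is pressed hard on a glass jar (more than 60 N) (contact force between any of lid_tiny, lid_small, lid_medium, lid_large and jar_tiny above 60 N or contact force between any of lid_tiny, lid_small, lid_medium, lid_large and jar_small above 60 N or contact force between any of lid_tiny, lid_small, lid_medium, lid_large and jar_medium above 60 N or contact force between any of lid_tiny, lid_small, lid_medium, lid_large and jar_large above 60 N).
It fails at once if a round lid is let fall from more than 15 mm above its seat ((contact force between lid_tiny and anything else below 0.01 N and z of lid_tiny_grip in the frame of jar_tiny_mouth above 0.046 m) or (contact force between lid_small and anything else below 0.01 N and z of lid_small_grip in the frame of jar_small_mouth above 0.046 m) or (contact force between lid_medium and anything else below 0.01 N and z of lid_medium_grip in the frame of jar_medium_mouth above 0.046 m) or (contact force between lid_large and anything else below 0.01 N and z of lid_large_grip in the frame of jar_large_mouth above 0.046 m)).
It fails at once if the square lid is shifted more than 30 mm (distance of lid_square_grip from where it was at the start of the episode above 0.03 m).
It also fails if it takes over 120 s, if anything falls off the work surface, if the arm or the gripper's body presses on something with over 40 N, if the wrist force passes 120 N, or if a joint passes its speed limit or range.

ROBOT

A 6-joint arm with a two-finger parallel gripper is mounted at the origin on the work surface. World frame = base frame: x ahead of the robot, y to its left, z up, the work surface at z = 0. Lengths are in m, angles in rad, forces in N, time in s.
With the tool pointing down it reaches from about 0.375 to 0.9 m from the base axis. Payload 3.1 kg.
Tool frame: the origin (TCP) lies midway between the tips of the shut fingers; the grasp point (between the pads) lies 19 mm behind it (manip.grasp_offset is the distance from the TCP to the grasp point, in m); z points along the fingers, y is the line along which they close (so a half turn about z gives the same grasp; the last joint's range is limited). The gripper opens to 85 mm and grips with 20 to 120 N. Pads are 22 mm wide; open, the fingers measure 114 mm over their backs; the gripper's body (76 mm by 85 mm) begins 54 mm behind the grasp point. The pads swing forward as they close: fully open they stand 13 mm farther back than shut.
Start: joints at [0.998, 0.527, 1.433, -0, 1.181, -0.178], TCP at [0.24, 0.577, 0.201] pointing down, gripper open.
Joint ranges: [-3.08, 3.08], [-0.75, 2.2], [0.22, 2.44], [-1.43, 4.57], [0, 2.65], [-2.85, 2.85]. Speed limits (rad/s): [2.79, 2.79, 3.14, 3.14, 3.14, 3.14].

INTERFACE

Orientations are given as a unit quaternion [x, y, z, w].
In Python, from station import sensors, cams, order, manip gives the robot as it stands.
- The arm moves only by the tool move_arm, never from a script. Its argument "targets" is a list of rows, each an object of numbers: "dx", "dy", "dz": the shift along the world's x, y, z normalised to -1 to 1, where 1 is 25 mm; "rx", "ry", "rz": the turn, a rotation vector about the world's x, y, z normalised to -1 to 1, where 1 is 30 degrees. A call has exactly 10 rows; each row shifts and turns the commanded pose from where the row before left it; what a row does not reach is not made up. A row lasts 1/8 s, in which the tool goes at most 62.5 mm and 10.7 degrees, less where a joint would pass 70% of its speed; a pose out of reach is approached as far as the arm can. A call with a number of a shift or a turn outside -1 to 1 is refused whole. A call with a gripper value outside its range is refused whole. "claw" is the opening in per cent of the stroke, from 0 (shut) to 100 (fully open), set as the call begins (left out, the last holds). The fingers move at their own pace and stop on an object; "newtons" is the grip in N (left out, the last holds). Time passes only in rows, so rows that do not move let the fingers close, or fill a call up. It gives the time, the measured TCP pose, the force, the opening and the grip force at its end, in the units of the state.
- sensors.sense(): the state, without advancing time (a new reading comes with each control period).
- cams.snapshot(name): name is "scene" or "top" or "wrist"; returns the picture (420x560x3 uint8, red, green, blue); there is no depth.
- cams.camera_model(name): a dict with "fx", "fy", "cx", "cy" (pixels), "extrinsics" (4x4, takes a point from world to camera coordinates). Camera axes: x right, y down, z forward; pixel columns grow to the right and rows downward; lengths in m; the calibration is good to about 2 mm. A picture is of the moment at which its call begins: read the wrist's pose just before it. camera_model takes no time and is no camera call; for the wrist camera it gives the pose at the moment of the call.
- order.sign_off(): hands the job in; it is judged then, once.
The state is a dict: "t": time; "q": joint angles; "qd": joint speeds; "tau": joint torques, N m; "tcp_pos": TCP position; "tool_rot": TCP orientation; "force": force on the tool from outside, world axes, zero at the start; "ft_torque": the same for the moment, N m; "finger_gap": opening from 0.0 (shut) to 1.0 (fully open); "gripper_force": force on a finger pad.
Only numpy, scipy, OpenCV 4.12 (cv2) and the standard library are available. Lean on these libraries where they do the work, as an engineer would, in place of code of your own. Each camera call takes 0.05 s, during which the arm holds its last target. There are 200 camera calls.

## Working session

There is one attempt and no reset: what is moved stays moved. The work goes in short steps, Python scripts to look and compute and a tool call to move; the robot and the scene stay as the last step left them, time stands still between calls to the robot, and variables do not carry over. Pictures are saved under pics/ and viewed, at most 14 in all, crops included, and the job is handed in when it is done.

Besides the shell and the picture viewer there is one more tool, called after "Emit:" as name(argument=value, ...) on one line, values as JSON. move_arm: Moves the arm, as the interface text tells. Scaled input: -1 to 1 covers 25 mm each way for a shift and 30 degrees each way for a turn. Its arguments: {"type":"object","properties":{"targets":{"type":"array"},"claw":{"type":"number"},"newtons":{"type":"number"}},"required":["targets"]}

```bash
mkdir -p pics; python3 - <<'E'
from station import sensors,cams,order,manip
import cv2
for n in("top","scene"):
    cv2.imwrite(f"pics/{n}0.png",cams.snapshot(n)[:,:,::-1])
    m=cams.camera_model(n);print(n,m)
s=sensors.sense();print(s["t"],s["tcp_pos"],s["tool_rot"],s["force"],manip.grasp_offset)
E
```

```text
top {'fx': 406.2585397744136, 'fy': 406.2585397744136, 'cx': 274.1272839806386, 'cy': 213.3693986138995, 'extrinsics': array([[-0.02677993, -0.99963167,  0.00440075,  0.01060937],
       [-0.99594324,  0.02630228, -0.08605381,  0.54975782],
       [ 0.08590637, -0.00668741, -0.99628077,  1.24309248],
       [ 0.        ,  0.        ,  0.        ,  1.        ]])}
scene {'fx': 512.3579612481616, 'fy': 512.3579612481616, 'cx': 287.70464899066656, 'cy': 205.68940959025613, 'extrinsics': array([[ 0.86514469,  0.50150866,  0.00370497, -0.49242648],
       [ 0.39554957, -0.67777743, -0.61980504, -0.18207454],
       [-0.30832645,  0.53768655, -0.78474708,  1.45366721],
       [ 0.        ,  0.        ,  0.        ,  1.        ]])}
0.1 [0.239964   0.57632121 0.19982095] [ 1.96137656e-01  9.80575864e-01 -9.24472642e-04 -3.74175398e-04] [-0.17743554 -1.09010536  0.47117221] 0.0187
```

View pics/top0.png

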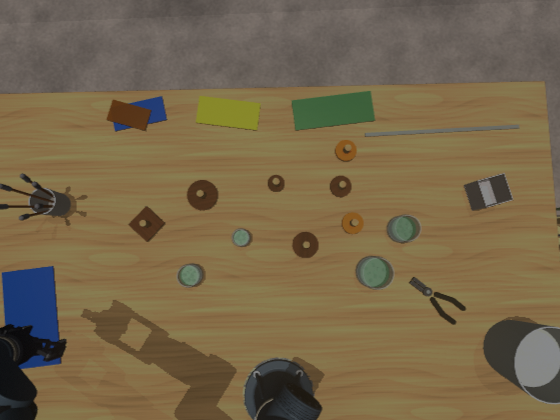

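View pics/scene0.png

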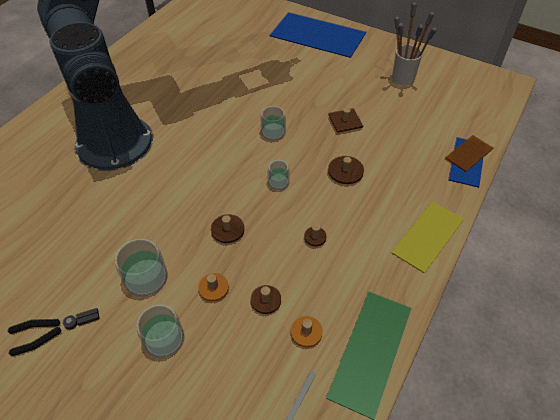

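```bash
cat > h.py <<'E'
import numpy as np,cv2
from station import sensors,cams,order,manip
def ray(m,u,v,z):
    E=np.array(m["extrinsics"]);R,t=E[:3,:3],E[:3,3];c=-R.T@t
    d=R.T@np.array([(u-m["cx"])/m["fx"],(v-m["cy"])/m["fy"],1]);return (c+d*(z-c[2])/d[2])[:3]
def proj(m,p):
    E=np.array(m["extrinsics"]);q=E[:3,:3]@np.array(p)+E[:3,3]
    return np.array([m["fx"]*q[0]/q[2]+m["cx"],m["fy"]*q[1]/q[2]+m["cy"]])
E
python3 - <<'E'
from h import *
im=cv2.imread("pics/top0.png");m=cams.camera_model("top")
hsv=cv2.cvtColor(im,cv2.COLOR_BGR2HSV)
c=im[130:300,120:430];cv2.imwrite("pics/c1.png",cv2.resize(c,None,fx=2.58,fy=2.58,interpolation=cv2.INTER_CUBIC))
mask=((hsv[...,2]<105)&(hsv[...,1]>90)).astype(np.uint8)
n,l,st,ce=cv2.connectedComponentsWithStats(mask)
for i in range(1,n):
    if 80<st[i,4]<1500 and 130<ce[i,1]<300: 
        k=cv2.findContours((l==i).astype(np.uint8),0,1)[0][0];(u,v),r=cv2.minEnclosingCircle(k)
        p=ray(m,u,v,.014);print("dark",st[i],(u,v),p.round(3), "diam mm",(ray(m,u+r+.5,v,.014)-p).round(3))
for n,u,v,z in[("tiny",242,234,.062),("small",190,272,.072),("large",374,267,.092),("med",403,225,.082)]:
    p=ray(m,u,v,z);print(n,p.round(3),np.hypot(*p[:2]))
E
```

```text
dark [268 175  17  17 198] (275.5857238769531, 183.35714721679688) [ 0.646 -0.011  0.014] diam mm [-0.001 -0.029  0.   ]
dark [330 176  22  22 335] (340.08489990234375, 186.1226348876953) [ 0.632 -0.215  0.014] diam mm [-0.001 -0.036  0.   ]
dark [187 180  31  31 718] (202.22463989257812, 194.86231994628906) [0.615 0.221 0.014] diam mm [-0.001 -0.051  0.   ]
dark [ 11 187  42  15 107] (31.5, 194.0) [0.632 0.757 0.014] diam mm [-0.002 -0.07   0.   ]
dark [ 58 187  29  39 271] (69.63157653808594, 206.0) [0.591 0.637 0.014] diam mm [-0.002 -0.062  0.   ]
dark [128 206  37  36 678] (146.00460815429688, 223.08282470703125) [0.531 0.398 0.014] diam mm [-0.002 -0.058  0.   ]
dark [292 232  27  26 506] (304.9117736816406, 244.44117736816406) [ 0.451 -0.098  0.014] diam mm [-0.001 -0.043  0.   ]
tiny [0.487 0.095 0.062] 0.4959014712885764
small [0.378 0.25  0.072] 0.4532450672619348
large [ 0.379 -0.291  0.092] 0.4778426046625794
med [ 0.5   -0.385  0.082] 0.6313407664750963
```

View pics/c1.png

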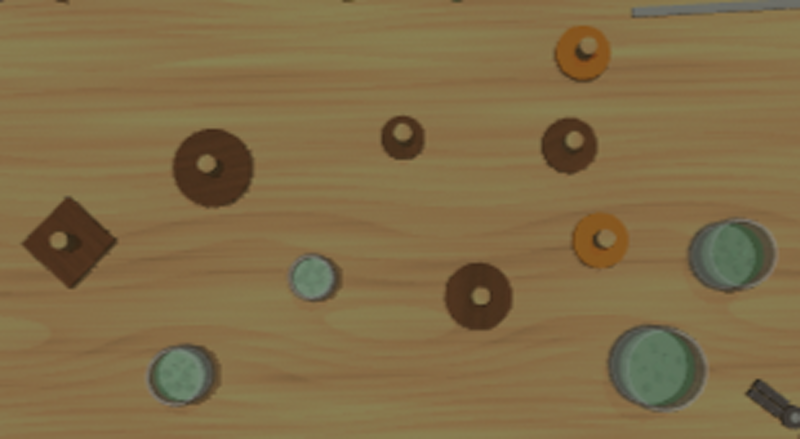

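```bash
python3 - <<'E'
from h import *
m=cams.camera_model("top")
for n,u,v,z in[("tiny",241.3,237.7,.062),("small",189.4,275.7,.072),("large",376.6,272.2,.092),("med",406.8,228.8,.082)]:
    p=ray(m,u,v,z);print(n,p.round(3),np.hypot(*p[:2]))
w=cams.camera_model("wrist");E=np.array(w["extrinsics"]);print(w["fx"],w["cx"],w["cy"],"cam",-E[:3,:3].T@E[:3,3],"axes",E[:3,:3].round(2))
E
```

```text
tiny [0.476 0.097 0.062] 0.48550778420350266
small [0.367 0.252 0.072] 0.4453283464917457
large [ 0.364 -0.298  0.092] 0.470158827458558
med [ 0.488 -0.396  0.082] 0.6288800579543598
323.91146968585826 276.22102924154666 211.95727827666136 cam [0.17744993 0.60332245 0.37331209] axes [[ 0.38  0.92 -0.  ]
 [ 0.89 -0.37  0.27]
 [ 0.25 -0.11 -0.96]]
```

Emit:
move_arm(targets=[{"dx":0.4,"dy":-1,"dz":0.6},{"dx":0.4,"dy":-1,"dz":0.6},{"dx":0.4,"dy":-1,"dz":0.6},{"dx":0.4,"dy":-1,"dz":0.6},{"dx":0.4,"dy":-1,"dz":0.6},{"dx":0.4,"dy":-1},{"dx":0.4,"dy":-1},{"dx":0.4,"dy":-1},{"dx":0.4,"dy":-1},{"dx":0.4,"dy":-1}], claw=100)

```text
schema error: expected keys dx, dy, dz, rx, ry, rz
```

Emit:
move_arm(targets=[{"dx":0.4,"dy":-1,"dz":0.6,"rx":0,"ry":0,"rz":0},{"dx":0.4,"dy":-1,"dz":0.6,"rx":0,"ry":0,"rz":0},{"dx":0.4,"dy":-1,"dz":0.6,"rx":0,"ry":0,"rz":0},{"dx":0.4,"dy":-1,"dz":0.6,"rx":0,"ry":0,"rz":0},{"dx":0.4,"dy":-1,"dz":0.6,"rx":0,"ry":0,"rz":0},{"dx":0.4,"dy":-1,"dz":0,"rx":0,"ry":0,"rz":0},{"dx":0.4,"dy":-1,"dz":0,"rx":0,"ry":0,"rz":0},{"dx":0.4,"dy":-1,"dz":0,"rx":0,"ry":0,"rz":0},{"dx":0.4,"dy":-1,"dz":0,"rx":0,"ry":0,"rz":0},{"dx":0.4,"dy":-1,"dz":0,"rx":0,"ry":0,"rz":0}], claw=100)

```text
t: 1.35
tcp_pos: [0.3402, 0.3259, 0.2754]
tool_rot: [0.196, 0.981, -0.0, -0.0]
force: [0.1, -0.3, 0.3]
finger_gap: 1.001
gripper_force: 0.0
```

```bash
python3 - <<'E'
from h import *
w=cams.camera_model("wrist");im=cams.snapshot("wrist");np.save("w1.npy",w,allow_pickle=True)
cv2.imwrite("pics/w1.png",im[:,:,::-1]);print(sensors.sense()["t"],sensors.sense()["tcp_pos"])
E
```

```text
1.4 [0.34107219 0.32340803 0.27527398]
```

View pics/w1.png

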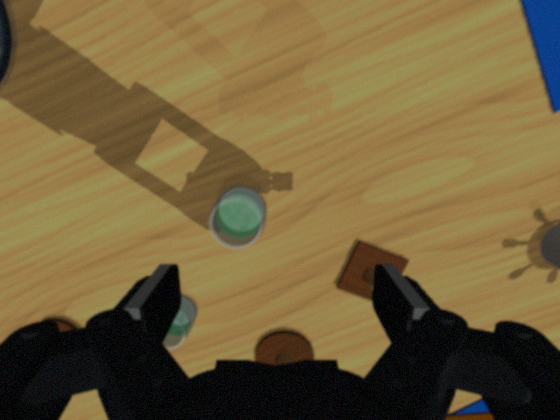

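```bash
cat >> h.py <<'E'
OBJ={"jar_tiny":(.476,.097),"jar_small":(.367,.252),"jar_medium":(.488,-.396),"jar_large":(.364,-.298),
"lid_tiny":(.646,-.011),"lid_small":(.632,-.215),"lid_medium":(.451,-.098),"lid_large":(.615,.221)}
H={"tiny":(.062,.026,.022,.027),"small":(.072,.033,.029,.034),"medium":(.082,.04,.036,.041),"large":(.092,.047,.043,.048)}
def circles(n):
    k,s=n.split("_");h,ro,ri,rl=H[s]
    return [(h,ro),(h,ri)] if k=="jar" else [(.016,rl),(.052,.011)]
TH=np.linspace(0,2*np.pi,120,endpoint=False)
def pts(m,x,y,z,r):
    E=np.array(m["extrinsics"]);P=np.c_[x+r*np.cos(TH),y+r*np.sin(TH),np.full(120,z)]@E[:3,:3].T+E[:3,3]
    return np.c_[P[:,0]/P[:,2]*m["fx"]+m["cx"],P[:,1]/P[:,2]*m["fy"]+m["cy"]]
def score(g,m,n,x,y):
    s=0
    for z,r in circles(n):
        p=pts(m,x,y,z,r).astype(np.float32);c=p.mean(0)
        d=p-c;d/=np.linalg.norm(d,axis=1)[:,None]
        a,b=[sum(cv2.remap(ch,(p+o*d)[None].astype(np.float32)[...,0],(p+o*d)[None].astype(np.float32)[...,1],1,borderMode=1)[0]*0+0 for ch in()) if 0 else cv2.remap(g,(p+o*d).astype(np.float32)[None,:,0],(p+o*d).astype(np.float32)[None,:,1],cv2.INTER_LINEAR)[0] for o in(1.,-1.)]
        s+=np.minimum(np.abs(a-b).sum(-1),60).mean()
    return s
def fit(im,m,n,x0,y0,w=.014):
    g=cv2.GaussianBlur(im.astype(np.float32),(0,0),.6)
    for w,st in((w,.002),(.002,.0005)):
        r=np.arange(-w,w+1e-9,st)
        b=max((score(g,m,n,x0+i,y0+j),x0+i,y0+j) for i in r for j in r);x0,y0=b[1:]
    return b
def overlay(im,m,n,x,y):
    for z,r in circles(n): cv2.polylines(im,[np.round(pts(m,x,y,z,r)*8).astype(int)],True,(0,255,255),1,cv2.LINE_AA,3)
E
sed -i 's/\[sum(cv2.*if 0 else \(cv2.remap(g.*\)$/[\1/' h.py
python3 - <<'E'
from h import *
T=cv2.imread("pics/top0.png");S=cv2.imread("pics/scene0.png");W=cv2.imread("pics/w1.png")
mt,ms=cams.camera_model("top"),cams.camera_model("scene");mw=np.load("w1.npy",allow_pickle=True).item()
A,B=[cv2.resize(i,None,fx=3,fy=3,interpolation=cv2.INTER_CUBIC) for i in(T,S)]
def sc(m):
    m=dict(m)
    for k in("fx","fy"):m[k]*=3
    for k in("cx","cy"):m[k]=m[k]*3+1
    return m
for n,(x,y) in OBJ.items():
    a=fit(T,mt,n,x,y);b=fit(S,ms,n,a[1],a[2]);print(n,np.round(a,4),np.round(b,4),np.round(fit(W,mw,n,a[1],a[2]),4) if n=="jar_small" else"")
    overlay(A,sc(mt),n,a[1],a[2]);overlay(B,sc(ms),n,b[1],b[2])
cv2.imwrite("pics/o.png",cv2.resize(A[420:900,400:1300],(800,427)))
cv2.imwrite("pics/o2.png",cv2.resize(B[280:1080,330:1130],(600,600)))
E
```

```text
jar_tiny [98.7172  0.4775  0.0995] [83.5435  0.484   0.1015] 
jar_small [108.1479   0.3685   0.256 ] [82.4567  0.372   0.2555] [78.0899  0.369   0.262 ]
jar_medium [91.4739  0.491  -0.3945] [89.8976  0.4955 -0.397 ] 
jar_large [99.3569  0.3625 -0.2975] [87.2407  0.365  -0.2995] 
lid_tiny [ 1.200e+02  6.495e-01 -1.150e-02] [ 9.18768e+01  6.51500e-01 -1.20000e-02] 
lid_small [120.      0.634  -0.213] [118.5729   0.6375  -0.2155] 
lid_medium [ 1.200e+02  4.535e-01 -9.650e-02] [ 1.189888e+02  4.560000e-01 -9.850000e-02] 
lid_large [120.       0.6175   0.221 ] [119.008    0.6205   0.2205]
```

View pics/o.png

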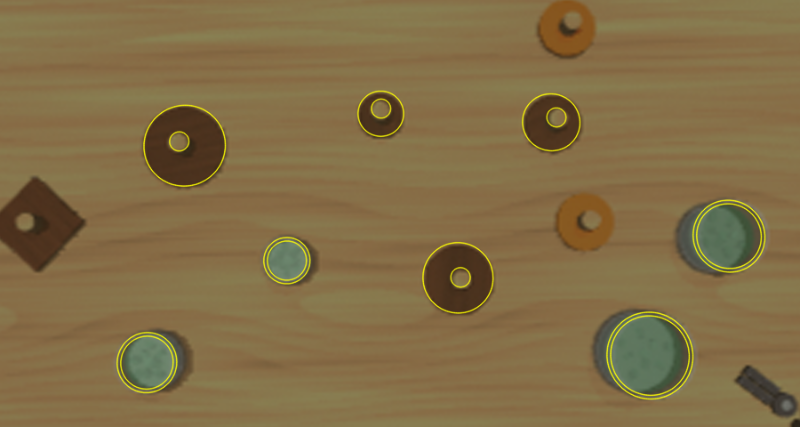

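View pics/o2.png

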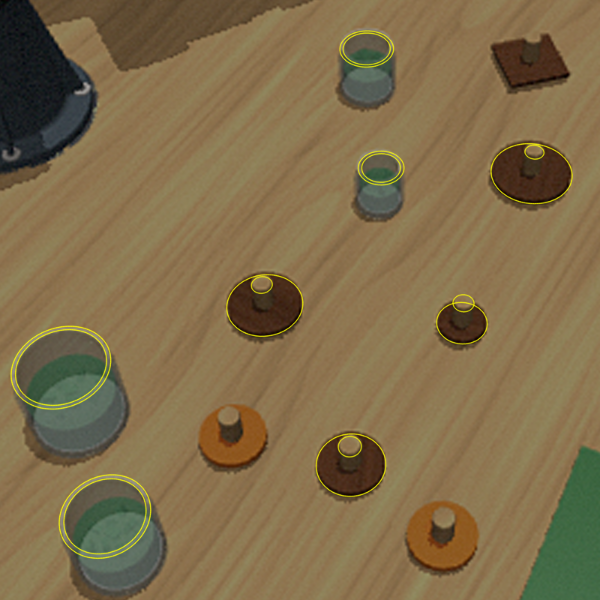

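The overlays sit on the four dark round lids (top picture: large 203,194; tiny 276,183; small 341,186; medium 305,244) and on the four jars. The orange ones (346,150; 352,223) and the square one (147,224) are left out. I start with the large lid.

Emit:
move_arm(targets=[{"dx":1,"dy":-0.4,"dz":-0.4,"rx":0,"ry":0,"rz":0},{"dx":1,"dy":-0.4,"dz":-0.4,"rx":0,"ry":0,"rz":0},{"dx":1,"dy":-0.4,"dz":-0.4,"rx":0,"ry":0,"rz":0},{"dx":1,"dy":-0.4,"dz":-0.6,"rx":0,"ry":0,"rz":0},{"dx":1,"dy":-0.4,"dz":-0.6,"rx":0,"ry":0,"rz":0},{"dx":1,"dy":-0.4,"dz":-0.6,"rx":0,"ry":0,"rz":0},{"dx":1,"dy":-0.4,"dz":-0.6,"rx":0,"ry":0,"rz":0},{"dx":1,"dy":-0.4,"dz":-0.6,"rx":0,"ry":0,"rz":0},{"dx":1,"dy":-0.4,"dz":-0.6,"rx":0,"ry":0,"rz":0},{"dx":1,"dy":-0.4,"dz":-0.6,"rx":0,"ry":0,"rz":0}], claw=100)

```text
t: 2.65
tcp_pos: [0.5908, 0.2269, 0.1396]
tool_rot: [0.196, 0.981, -0.0, -0.001]
force: [0.1, -0.2, 0.3]
finger_gap: 0.995
gripper_force: 0.0
```

```bash
python3 - <<'E'
from h import *
w=cams.camera_model("wrist");im=cams.snapshot("wrist")[:,:,::-1].copy();s=sensors.sense();print(s["t"],s["tcp_pos"])
for n,x,y in(("lid_large",.619,.221),("jar_tiny",.481,.1005)):
    b=fit(im,w,n,x,y);print(n,np.round(b,4));overlay(im,w,n,b[1],b[2])
cv2.imwrite("pics/w2.png",im)
E
```

```text
2.7 [0.59378291 0.22508913 0.13772282]
lid_large [117.433   0.621   0.224]
jar_tiny [70.784   0.4835  0.103 ]
```

View pics/w2.png

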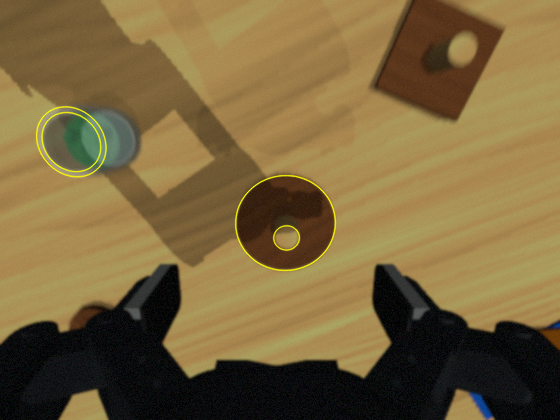

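Emit:
move_arm(targets=[{"dx":0.36,"dy":0,"dz":-0.5,"rx":0,"ry":0,"rz":0},{"dx":0.36,"dy":0,"dz":-0.5,"rx":0,"ry":0,"rz":0},{"dx":0.36,"dy":0,"dz":-0.5,"rx":0,"ry":0,"rz":0},{"dx":0,"dy":0,"dz":-0.5,"rx":0,"ry":0,"rz":0},{"dx":0,"dy":0,"dz":-0.5,"rx":0,"ry":0,"rz":0},{"dx":0,"dy":0,"dz":-0.5,"rx":0,"ry":0,"rz":0},{"dx":0,"dy":0,"dz":0,"rx":0,"ry":0,"rz":0},{"dx":0,"dy":0,"dz":0,"rx":0,"ry":0,"rz":0},{"dx":0,"dy":0,"dz":0,"rx":0,"ry":0,"rz":0},{"dx":0,"dy":0,"dz":0,"rx":0,"ry":0,"rz":0}], claw=100)

```text
t: 3.95
tcp_pos: [0.6177, 0.227, 0.0663]
tool_rot: [0.196, 0.981, 0.0, 0.001]
force: [-0.3, 0.2, 0.2]
finger_gap: 0.999
gripper_force: 0.0
```

Emit:
move_arm(targets=[{"dx":0.12,"dy":-0.2,"dz":-0.36,"rx":0,"ry":0,"rz":0},{"dx":0,"dy":0,"dz":-0.4,"rx":0,"ry":0,"rz":0},{"dx":0,"dy":0,"dz":-0.4,"rx":0,"ry":0,"rz":0},{"dx":0,"dy":0,"dz":-0.4,"rx":0,"ry":0,"rz":0},{"dx":0,"dy":0,"dz":-0.2,"rx":0,"ry":0,"rz":0},{"dx":0,"dy":0,"dz":0,"rx":0,"ry":0,"rz":0},{"dx":0,"dy":0,"dz":0,"rx":0,"ry":0,"rz":0},{"dx":0,"dy":0,"dz":0,"rx":0,"ry":0,"rz":0},{"dx":0,"dy":0,"dz":0,"rx":0,"ry":0,"rz":0},{"dx":0,"dy":0,"dz":0,"rx":0,"ry":0,"rz":0}], claw=100)

```text
t: 5.2
tcp_pos: [0.6205, 0.2219, 0.0219]
tool_rot: [0.196, 0.981, 0.0, 0.0]
force: [-0.1, 0.1, -0.3]
finger_gap: 1.002
gripper_force: 0.0
```

Emit:
move_arm(targets=[{"dx":0,"dy":0,"dz":0,"rx":0,"ry":0,"rz":0},{"dx":0,"dy":0,"dz":0,"rx":0,"ry":0,"rz":0},{"dx":0,"dy":0,"dz":0,"rx":0,"ry":0,"rz":0},{"dx":0,"dy":0,"dz":0,"rx":0,"ry":0,"rz":0},{"dx":0,"dy":0,"dz":0,"rx":0,"ry":0,"rz":0},{"dx":0,"dy":0,"dz":0,"rx":0,"ry":0,"rz":0},{"dx":0,"dy":0,"dz":0,"rx":0,"ry":0,"rz":0},{"dx":0,"dy":0,"dz":0,"rx":0,"ry":0,"rz":0},{"dx":0,"dy":0,"dz":0,"rx":0,"ry":0,"rz":0},{"dx":0,"dy":0,"dz":0,"rx":0,"ry":0,"rz":0}], claw=0, newtons=40)

```text
t: 6.45
tcp_pos: [0.6203, 0.2219, 0.0217]
tool_rot: [0.196, 0.981, -0.0, -0.0]
force: [0.2, 0.4, 1.0]
finger_gap: 0.002
gripper_force: 0.0
```

```bash
python3 - <<'E'
from h import *
w=cams.camera_model("wrist");im=cams.snapshot("wrist")[:,:,::-1].copy()
S=cams.snapshot("scene")[:,:,::-1].copy();m=cams.camera_model("scene")
u,v=proj(m,(.62,.222,.04)).astype(int)
t=proj(w,(.6203,.2219,.0217));print(u,v,t)
c=cv2.resize(S[v-70:v+50,u-60:u+60],(420,420),interpolation=cv2.INTER_CUBIC)
cv2.imwrite("pics/w3.png",cv2.resize(np.hstack([im[:,60:440],c]),(800,420)))
E
```

```text
346 163 [275.25467669 243.24240439]
```

View pics/w3.png

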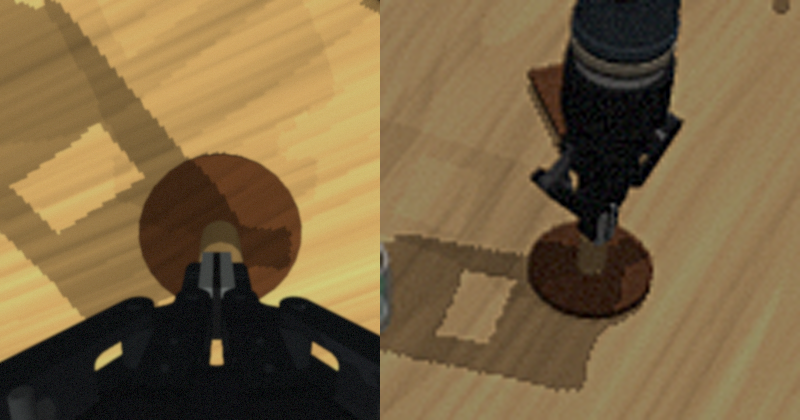

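```bash
python3 - <<'E'
from h import *
w=cams.camera_model("wrist");im=cams.snapshot("wrist")[:,:,::-1].copy();s=sensors.sense();print(s["tcp_pos"],s["q"])
b=fit(im,w,"lid_large",.61,.225,.03);print(np.round(b,4))
S=cams.snapshot("scene")[:,:,::-1].copy();m=cams.camera_model("scene")
b2=fit(S,m,"lid_large",.61,.225,.03);print(np.round(b2,4))
T=cams.snapshot("top")[:,:,::-1].copy();m=cams.camera_model("top")
print(np.round(fit(T,m,"lid_large",.61,.225,.03),4))
overlay(im,w,"lid_large",b[1],b[2]);cv2.imwrite("pics/w4.png",cv2.resize(im[150:350,150:400],None,fx=3,fy=3))
E
```

```text
[0.6203661  0.22190635 0.02170877] [ 1.74235083e-01  7.94673510e-01  1.46509908e+00  1.22265694e-05
  8.81785794e-01 -1.00170970e+00]
[85.8885  0.6195  0.225 ]
[83.1321  0.615   0.226 ]
[56.9617  0.578   0.231 ]
```

View pics/w4.png

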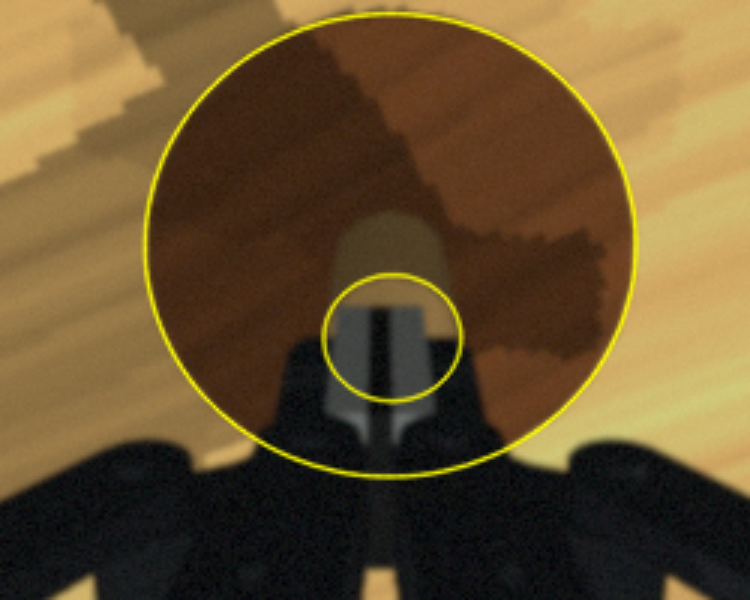

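The large lid has not moved: in the wrist crop the shut tips (about 278,252) stand over the top of the handle, so the real tips are higher than the reading says. I open, go down about 20 mm and check before closing.

Emit:
move_arm(targets=[{"dx":0,"dy":0,"dz":0,"rx":0,"ry":0,"rz":0},{"dx":0,"dy":0,"dz":0,"rx":0,"ry":0,"rz":0},{"dx":0,"dy":0,"dz":0,"rx":0,"ry":0,"rz":0},{"dx":0,"dy":0,"dz":0,"rx":0,"ry":0,"rz":0},{"dx":0,"dy":0,"dz":0,"rx":0,"ry":0,"rz":0},{"dx":0,"dy":0,"dz":-0.2,"rx":0,"ry":0,"rz":0},{"dx":0,"dy":0,"dz":-0.2,"rx":0,"ry":0,"rz":0},{"dx":0,"dy":0,"dz":-0.2,"rx":0,"ry":0,"rz":0},{"dx":0,"dy":0,"dz":-0.2,"rx":0,"ry":0,"rz":0},{"dx":0,"dy":0,"dz":0,"rx":0,"ry":0,"rz":0}], claw=60)

```text
t: 7.95
tcp_pos: [0.6199, 0.2218, 0.001]
tool_rot: [0.196, 0.981, -0.0, -0.001]
force: [0.0, 0.4, -0.9]
finger_gap: 0.599
gripper_force: 0.0
```

```bash
python3 - <<'E'
from h import *
w=cams.camera_model("wrist");im=cams.snapshot("wrist")[:,:,::-1].copy()
S=cams.snapshot("scene")[:,:,::-1].copy();m=cams.camera_model("scene");s=sensors.sense();print(s["tcp_pos"],s["force"])
u,v=346,163
c=cv2.resize(S[v-50:v+30,u-40:u+40],(420,420),interpolation=cv2.INTER_CUBIC)
cv2.imwrite("pics/w5.png",np.hstack([im[:,90:470],c]))
E
```

```text
[0.62037382 0.22192516 0.00161621] [ 0.16901861 -0.65676289 -0.24445897]
```

View pics/w5.png

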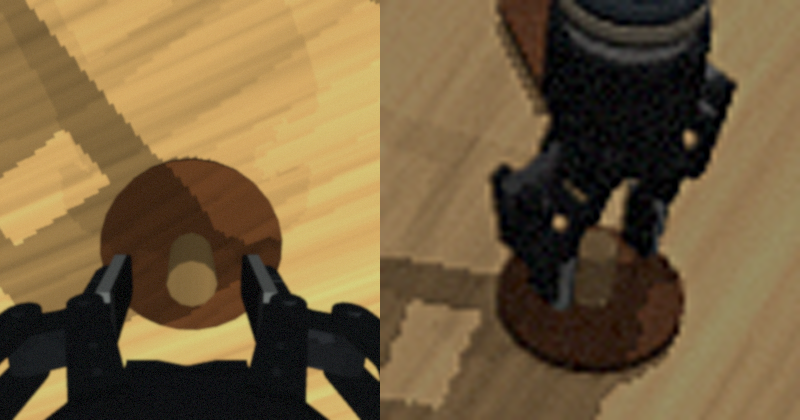

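Emit:
move_arm(targets=[{"dx":0,"dy":0,"dz":0,"rx":0,"ry":0,"rz":0},{"dx":0,"dy":0,"dz":0,"rx":0,"ry":0,"rz":0},{"dx":0,"dy":0,"dz":0,"rx":0,"ry":0,"rz":0},{"dx":0,"dy":0,"dz":0,"rx":0,"ry":0,"rz":0},{"dx":0,"dy":0,"dz":0,"rx":0,"ry":0,"rz":0},{"dx":0,"dy":0,"dz":0,"rx":0,"ry":0,"rz":0},{"dx":0,"dy":0,"dz":0,"rx":0,"ry":0,"rz":0},{"dx":0,"dy":0,"dz":0,"rx":0,"ry":0,"rz":0},{"dx":0,"dy":0,"dz":0,"rx":0,"ry":0,"rz":0},{"dx":0,"dy":0,"dz":0,"rx":0,"ry":0,"rz":0}], claw=0, newtons=40)

```text
t: 9.3
tcp_pos: [0.6207, 0.222, 0.0022]
tool_rot: [0.196, 0.981, 0.0, 0.0]
force: [-0.6, 0.5, 6.4]
finger_gap: 0.231
gripper_force: 39.6
```

Emit:
move_arm(targets=[{"dx":0,"dy":0,"dz":0.3,"rx":0,"ry":0,"rz":0},{"dx":0,"dy":0,"dz":0.5,"rx":0,"ry":0,"rz":0},{"dx":0,"dy":0,"dz":0.6,"rx":0,"ry":0,"rz":0},{"dx":0,"dy":0,"dz":0.7,"rx":0,"ry":0,"rz":0},{"dx":0,"dy":0,"dz":0.7,"rx":0,"ry":0,"rz":0},{"dx":0,"dy":0,"dz":0.7,"rx":0,"ry":0,"rz":0},{"dx":0,"dy":0,"dz":0.7,"rx":0,"ry":0,"rz":0},{"dx":0,"dy":0,"dz":0.6,"rx":0,"ry":0,"rz":0},{"dx":0,"dy":0,"dz":0.4,"rx":0,"ry":0,"rz":0},{"dx":0,"dy":0,"dz":0,"rx":0,"ry":0,"rz":0}], claw=0, newtons=40)

```text
t: 10.55
tcp_pos: [0.6209, 0.222, 0.1327]
tool_rot: [0.196, 0.981, 0.0, 0.001]
force: [-0.5, -0.7, -0.9]
finger_gap: 0.244
gripper_force: 39.2
```

Emit:
move_arm(targets=[{"dx":-0.4,"dy":-0.8,"dz":0,"rx":0,"ry":0,"rz":0},{"dx":-0.4,"dy":-0.8,"dz":0,"rx":0,"ry":0,"rz":0},{"dx":-0.4,"dy":-0.8,"dz":0,"rx":0,"ry":0,"rz":0},{"dx":-0.4,"dy":-0.8,"dz":0,"rx":0,"ry":0,"rz":0},{"dx":-0.4,"dy":-0.8,"dz":0,"rx":0,"ry":0,"rz":0},{"dx":-0.4,"dy":-0.8,"dz":0,"rx":0,"ry":0,"rz":0},{"dx":-0.4,"dy":-0.8,"dz":0,"rx":0,"ry":0,"rz":0},{"dx":-0.4,"dy":-0.8,"dz":0,"rx":0,"ry":0,"rz":0},{"dx":-0.4,"dy":-0.8,"dz":0,"rx":0,"ry":0,"rz":0},{"dx":-0.4,"dy":-0.8,"dz":0,"rx":0,"ry":0,"rz":0}], claw=0)

```text
t: 11.8
tcp_pos: [0.5197, 0.0206, 0.1318]
tool_rot: [0.196, 0.981, -0.0, 0.0]
force: [-0.1, 0.9, -1.3]
finger_gap: 0.239
gripper_force: 39.2
```

Emit:
move_arm(targets=[{"dx":-0.6,"dy":-1,"dz":0,"rx":0,"ry":0,"rz":0},{"dx":-0.6,"dy":-1,"dz":0,"rx":0,"ry":0,"rz":0},{"dx":-0.6,"dy":-1,"dz":0,"rx":0,"ry":0,"rz":0},{"dx":-0.6,"dy":-1,"dz":0,"rx":0,"ry":0,"rz":0},{"dx":-0.6,"dy":-1,"dz":0,"rx":0,"ry":0,"rz":0},{"dx":-0.6,"dy":-1,"dz":0,"rx":0,"ry":0,"rz":0},{"dx":-0.6,"dy":-1,"dz":0,"rx":0,"ry":0,"rz":0},{"dx":-0.6,"dy":-1,"dz":0,"rx":0,"ry":0,"rz":0},{"dx":-0.6,"dy":-1,"dz":0,"rx":0,"ry":0,"rz":0},{"dx":-0.6,"dy":-1,"dz":0,"rx":0,"ry":0,"rz":0}], claw=0)

```text
t: 13.05
tcp_pos: [0.3694, -0.2292, 0.1319]
tool_rot: [0.196, 0.981, -0.0, 0.0]
force: [1.1, 0.1, -0.9]
finger_gap: 0.237
gripper_force: 39.2
```

```bash
cat >> h.py <<'E'
def fitheld(im,m,n,x0,y0,z0):
    "fit (x,y,z) of a held lid's plate top circle"
    global circles
    old=circles;r=H[n.split("_")[1]][3];best=None
    for dz in np.arange(-.012,.0121,.004):
        circles=lambda _:[(z0+dz,r),(z0+dz+.0,r)]
        b=fit(im,m,n,x0,y0,.012)
        if best is None or b[0]>best[0]: best=(*b,z0+dz)
    circles=old;return np.round(best,4)
E
python3 - <<'E'
from h import *
J={"jar_large":(.364,-.2985),"jar_medium":(.493,-.396)}
for c in("wrist","scene","top"):
    m=cams.camera_model(c);im=cams.snapshot(c)[:,:,::-1].copy()
    print(c,"held",fitheld(im,m,"lid_large",.37,-.228,.146))
    for n,(x,y) in J.items(): 
        b=fit(im,m,n,x,y,.01);print(n,np.round(b,4))
        overlay(im,m,n,b[1],b[2])
    cv2.imwrite(f"pics/h_{c}.png",im)
print(sensors.sense()["tcp_pos"])
E
```

```text
wrist held [99.6108  0.3675 -0.2285  0.146 ]
jar_large [56.3874  0.3645 -0.3015]
jar_medium [15.882  0.481 -0.394]
scene held [108.3651   0.38    -0.241    0.158 ]
jar_large [99.7807  0.365  -0.2995]
jar_medium [90.6375  0.4955 -0.397 ]
top held [75.3682  0.3675 -0.2285  0.134 ]
jar_large [37.0738  0.376  -0.3105]
jar_medium [96.7106  0.491  -0.3945]
[ 0.36971559 -0.22932809  0.13189244]
```

View pics/h_wrist.png

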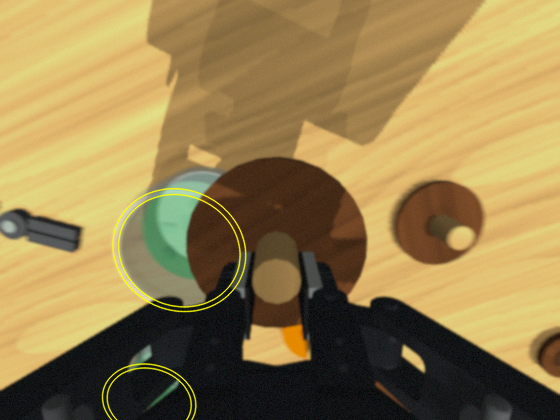

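Emit:
move_arm(targets=[{"dx":-0.05,"dy":-0.71,"dz":0,"rx":0,"ry":0,"rz":0},{"dx":-0.05,"dy":-0.71,"dz":0,"rx":0,"ry":0,"rz":0},{"dx":-0.05,"dy":-0.71,"dz":0,"rx":0,"ry":0,"rz":0},{"dx":-0.05,"dy":-0.71,"dz":0,"rx":0,"ry":0,"rz":0},{"dx":0,"dy":0,"dz":0,"rx":0,"ry":0,"rz":0},{"dx":0,"dy":0,"dz":-0.4,"rx":0,"ry":0,"rz":0},{"dx":0,"dy":0,"dz":-0.4,"rx":0,"ry":0,"rz":0},{"dx":0,"dy":0,"dz":-0.4,"rx":0,"ry":0,"rz":0},{"dx":0,"dy":0,"dz":0,"rx":0,"ry":0,"rz":0},{"dx":0,"dy":0,"dz":0,"rx":0,"ry":0,"rz":0}], claw=0)

```text
t: 14.45
tcp_pos: [0.3654, -0.299, 0.1016]
tool_rot: [0.196, 0.981, 0.0, -0.0]
force: [0.1, 0.6, -0.2]
finger_gap: 0.234
gripper_force: 39.3
```

Emit:
move_arm(targets=[{"dx":0,"dy":0,"dz":-0.1,"rx":0,"ry":0,"rz":0},{"dx":0,"dy":0,"dz":-0.1,"rx":0,"ry":0,"rz":0},{"dx":0,"dy":0,"dz":-0.1,"rx":0,"ry":0,"rz":0},{"dx":0,"dy":0,"dz":-0.1,"rx":0,"ry":0,"rz":0},{"dx":0,"dy":0,"dz":-0.06,"rx":0,"ry":0,"rz":0},{"dx":0,"dy":0,"dz":0,"rx":0,"ry":0,"rz":0},{"dx":0,"dy":0,"dz":0,"rx":0,"ry":0,"rz":0},{"dx":0,"dy":0,"dz":0,"rx":0,"ry":0,"rz":0},{"dx":0,"dy":0,"dz":0,"rx":0,"ry":0,"rz":0},{"dx":0,"dy":0,"dz":0,"rx":0,"ry":0,"rz":0}], claw=0)

```text
t: 15.7
tcp_pos: [0.3654, -0.2991, 0.0902]
tool_rot: [0.196, 0.981, -0.0, 0.0]
force: [0.5, -0.2, -1.4]
finger_gap: 0.239
gripper_force: 39.3
```

```bash
python3 - <<'E'
from h import *
a=[]
for c in("scene","wrist"):
    m=cams.camera_model(c);im=cams.snapshot(c)[:,:,::-1].copy()
    print(c,fitheld(im,m,"lid_large",.365,-.299,.107))
    u,v=proj(m,(.365,-.299,.09)).astype(int);print(u,v)
    u=max(u,90);v=min(v,329);a.append(cv2.resize(im[v-90:v+90,u-90:u+90],(400,400)))
cv2.imwrite("pics/p1.png",np.hstack(a));print(sensors.sense()["force"])
E
```

```text
scene [100.7287   0.3735  -0.3045   0.119 ]
137 256
wrist [100.2512   0.3635  -0.2975   0.103 ]
275 242
[-0.13773037 -0.19295683 -1.24107976]
```

View pics/p1.png

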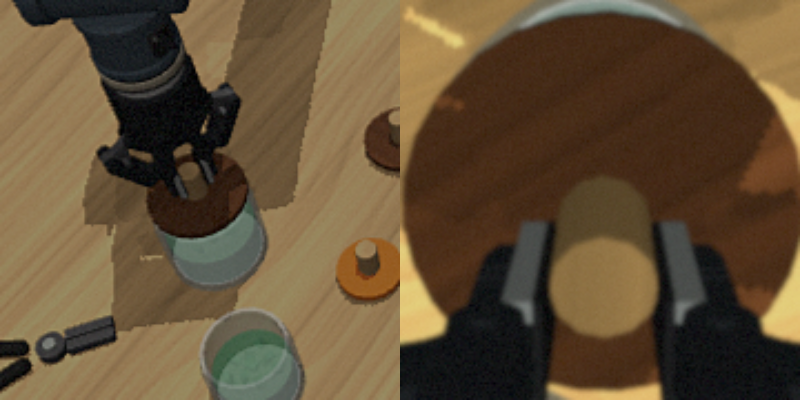

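Emit:
move_arm(targets=[{"dx":0,"dy":0,"dz":-0.04,"rx":0,"ry":0,"rz":0},{"dx":0,"dy":0,"dz":-0.04,"rx":0,"ry":0,"rz":0},{"dx":0,"dy":0,"dz":-0.04,"rx":0,"ry":0,"rz":0},{"dx":0,"dy":0,"dz":-0.04,"rx":0,"ry":0,"rz":0},{"dx":0,"dy":0,"dz":0,"rx":0,"ry":0,"rz":0},{"dx":0,"dy":0,"dz":0,"rx":0,"ry":0,"rz":0},{"dx":0,"dy":0,"dz":0,"rx":0,"ry":0,"rz":0},{"dx":0,"dy":0,"dz":0,"rx":0,"ry":0,"rz":0},{"dx":0,"dy":0,"dz":0,"rx":0,"ry":0,"rz":0},{"dx":0,"dy":0,"dz":0,"rx":0,"ry":0,"rz":0}], claw=0)

```text
t: 17.05
tcp_pos: [0.3655, -0.2992, 0.0863]
tool_rot: [0.196, 0.981, -0.0, 0.0]
force: [0.3, 0.1, -0.1]
finger_gap: 0.237
gripper_force: 39.4
```

Emit:
move_arm(targets=[{"dx":0,"dy":0,"dz":-0.03,"rx":0,"ry":0,"rz":0},{"dx":0,"dy":0,"dz":-0.03,"rx":0,"ry":0,"rz":0},{"dx":0,"dy":0,"dz":0,"rx":0,"ry":0,"rz":0},{"dx":0,"dy":0,"dz":0,"rx":0,"ry":0,"rz":0},{"dx":0,"dy":0,"dz":0,"rx":0,"ry":0,"rz":0},{"dx":0,"dy":0,"dz":0,"rx":0,"ry":0,"rz":0},{"dx":0,"dy":0,"dz":0,"rx":0,"ry":0,"rz":0},{"dx":0,"dy":0,"dz":0,"rx":0,"ry":0,"rz":0},{"dx":0,"dy":0,"dz":0,"rx":0,"ry":0,"rz":0},{"dx":0,"dy":0,"dz":0,"rx":0,"ry":0,"rz":0}], claw=0)

```text
t: 18.3
tcp_pos: [0.3656, -0.2994, 0.086]
tool_rot: [0.196, 0.981, -0.0, 0.0]
force: [-0.8, 0.8, 10.9]
finger_gap: 0.24
gripper_force: 40.6
```

Emit:
move_arm(targets=[{"dx":0,"dy":0,"dz":0,"rx":0,"ry":0,"rz":0},{"dx":0,"dy":0,"dz":0,"rx":0,"ry":0,"rz":0},{"dx":0,"dy":0,"dz":0,"rx":0,"ry":0,"rz":0},{"dx":0,"dy":0,"dz":0,"rx":0,"ry":0,"rz":0},{"dx":0,"dy":0,"dz":0,"rx":0,"ry":0,"rz":0},{"dx":0,"dy":0,"dz":0.4,"rx":0,"ry":0,"rz":0},{"dx":0,"dy":0,"dz":0.5,"rx":0,"ry":0,"rz":0},{"dx":0,"dy":0,"dz":0.5,"rx":0,"ry":0,"rz":0},{"dx":0,"dy":0,"dz":0.5,"rx":0,"ry":0,"rz":0},{"dx":0,"dy":0,"dz":0.5,"rx":0,"ry":0,"rz":0}], claw=60)

```text
t: 19.55
tcp_pos: [0.3654, -0.2992, 0.1458]
tool_rot: [0.196, 0.981, -0.0, 0.0]
force: [-0.2, 0.2, 0.2]
finger_gap: 0.597
gripper_force: 0.0
```

Emit:
move_arm(targets=[{"dx":0.36,"dy":0.8,"dz":0,"rx":0,"ry":0,"rz":0},{"dx":0.36,"dy":0.8,"dz":0,"rx":0,"ry":0,"rz":0},{"dx":0.36,"dy":0.8,"dz":0,"rx":0,"ry":0,"rz":0},{"dx":0.36,"dy":0.8,"dz":0,"rx":0,"ry":0,"rz":0},{"dx":0.36,"dy":0.8,"dz":0,"rx":0,"ry":0,"rz":0},{"dx":0.36,"dy":0.8,"dz":-0.6,"rx":0,"ry":0,"rz":0},{"dx":0.36,"dy":0.8,"dz":-0.6,"rx":0,"ry":0,"rz":0},{"dx":0.36,"dy":0.8,"dz":-0.6,"rx":0,"ry":0,"rz":0},{"dx":0.36,"dy":0.8,"dz":-0.6,"rx":0,"ry":0,"rz":0},{"dx":0.36,"dy":0.8,"dz":-0.6,"rx":0,"ry":0,"rz":0}], claw=60)

```text
t: 20.8
tcp_pos: [0.456, -0.0986, 0.0698]
tool_rot: [0.196, 0.981, -0.0, 0.0]
force: [0.7, -0.5, 0.2]
finger_gap: 0.598
gripper_force: 0.0
```

```bash
python3 - <<'E'
from h import *
m=cams.camera_model("scene");im=cams.snapshot("scene")[:,:,::-1].copy()
c0=circles
import h
h.circles=lambda n:[(.100,.048),(.136,.011)]
b=fit(im,m,"lid_large",.365,-.2985);print("seated large",np.round(b,4))
h.circles=c0
m=cams.camera_model("wrist");im=cams.snapshot("wrist")[:,:,::-1].copy()
print("lid med",np.round(fit(im,m,"lid_medium",.455,-.0975,.012),4),sensors.sense()["tcp_pos"])
E
```

```text
seated large [120.       0.367   -0.2995]
lid med [ 1.192126e+02  4.545000e-01 -9.550000e-02] [ 0.45490392 -0.09728483  0.06899744]
```

Emit:
move_arm(targets=[{"dx":0,"dy":0.08,"dz":-0.4,"rx":0,"ry":0,"rz":0},{"dx":0,"dy":0,"dz":-0.4,"rx":0,"ry":0,"rz":0},{"dx":0,"dy":0,"dz":-0.4,"rx":0,"ry":0,"rz":0},{"dx":0,"dy":0,"dz":-0.4,"rx":0,"ry":0,"rz":0},{"dx":0,"dy":0,"dz":-0.4,"rx":0,"ry":0,"rz":0},{"dx":0,"dy":0,"dz":-0.4,"rx":0,"ry":0,"rz":0},{"dx":0,"dy":0,"dz":-0.32,"rx":0,"ry":0,"rz":0},{"dx":0,"dy":0,"dz":0,"rx":0,"ry":0,"rz":0},{"dx":0,"dy":0,"dz":0,"rx":0,"ry":0,"rz":0},{"dx":0,"dy":0,"dz":0,"rx":0,"ry":0,"rz":0}], claw=60)

```text
t: 22.15
tcp_pos: [0.4556, -0.0972, 0.002]
tool_rot: [0.196, 0.981, -0.0, 0.0]
force: [0.4, 0.2, 0.3]
finger_gap: 0.599
gripper_force: 0.0
```

Emit:
move_arm(targets=[{"dx":0,"dy":0,"dz":0,"rx":0,"ry":0,"rz":0},{"dx":0,"dy":0,"dz":0,"rx":0,"ry":0,"rz":0},{"dx":0,"dy":0,"dz":0,"rx":0,"ry":0,"rz":0},{"dx":0,"dy":0,"dz":0,"rx":0,"ry":0,"rz":0},{"dx":0,"dy":0,"dz":0,"rx":0,"ry":0,"rz":0},{"dx":0,"dy":0,"dz":0,"rx":0,"ry":0,"rz":0},{"dx":0,"dy":0,"dz":0,"rx":0,"ry":0,"rz":0},{"dx":0,"dy":0,"dz":0,"rx":0,"ry":0,"rz":0},{"dx":0,"dy":0,"dz":0,"rx":0,"ry":0,"rz":0},{"dx":0,"dy":0,"dz":0,"rx":0,"ry":0,"rz":0}], claw=0, newtons=40)

```text
t: 23.4
tcp_pos: [0.4555, -0.0972, 0.002]
tool_rot: [0.196, 0.981, -0.0, 0.0]
force: [0.1, 1.5, 6.0]
finger_gap: 0.233
gripper_force: 39.4
```

Emit:
move_arm(targets=[{"dx":0,"dy":0,"dz":0.3,"rx":0,"ry":0,"rz":0},{"dx":0,"dy":0,"dz":0.5,"rx":0,"ry":0,"rz":0},{"dx":0,"dy":0,"dz":0.6,"rx":0,"ry":0,"rz":0},{"dx":0,"dy":0,"dz":0.7,"rx":0,"ry":0,"rz":0},{"dx":0,"dy":0,"dz":0.7,"rx":0,"ry":0,"rz":0},{"dx":0.3,"dy":0,"dz":0.7,"rx":0,"ry":0,"rz":0},{"dx":0.3,"dy":-0.2,"dz":0.7,"rx":0,"ry":0,"rz":0},{"dx":0.3,"dy":-0.4,"dz":0.6,"rx":0,"ry":0,"rz":0},{"dx":0.3,"dy":-0.6,"dz":0.4,"rx":0,"ry":0,"rz":0},{"dx":0.3,"dy":-0.8,"dz":0,"rx":0,"ry":0,"rz":0}], claw=0)

```text
t: 24.65
tcp_pos: [0.4934, -0.1476, 0.133]
tool_rot: [0.196, 0.981, -0.0, 0.001]
force: [0.3, -0.3, -0.2]
finger_gap: 0.237
gripper_force: 39.3
```

Emit:
move_arm(targets=[{"dx":0,"dy":-1,"dz":0,"rx":0,"ry":0,"rz":0},{"dx":0,"dy":-1,"dz":0,"rx":0,"ry":0,"rz":0},{"dx":0,"dy":-1,"dz":0,"rx":0,"ry":0,"rz":0},{"dx":0,"dy":-1,"dz":0,"rx":0,"ry":0,"rz":0},{"dx":0,"dy":-1,"dz":0,"rx":0,"ry":0,"rz":0},{"dx":0,"dy":-0.8,"dz":0,"rx":0,"ry":0,"rz":0},{"dx":0,"dy":-0.4,"dz":0,"rx":0,"ry":0,"rz":0},{"dx":0,"dy":0,"dz":0,"rx":0,"ry":0,"rz":0},{"dx":0,"dy":0,"dz":0,"rx":0,"ry":0,"rz":0},{"dx":0,"dy":0,"dz":0,"rx":0,"ry":0,"rz":0}], claw=0)

```text
t: 25.9
tcp_pos: [0.4928, -0.3011, 0.1317]
tool_rot: [0.196, 0.981, 0.0, -0.0]
force: [0.5, -0.2, -1.6]
finger_gap: 0.239
gripper_force: 39.3
```

```bash
python3 - <<'E'
from h import *
for c in("wrist","scene","top"):
    m=cams.camera_model(c);im=cams.snapshot(c)[:,:,::-1].copy()
    print(c,"held",fitheld(im,m,"lid_medium",.4925,-.302,.146),"jar",np.round(fit(im,m,"jar_medium",.493,-.396,.01),4))
print(sensors.sense()["tcp_pos"])
E
```

```text
wrist held [98.5089  0.491  -0.3     0.146 ] jar [82.3732  0.496  -0.3965]
scene held [107.795    0.495   -0.3025   0.142 ] jar [98.5242  0.495  -0.397 ]
top held [73.4498  0.494  -0.292   0.134 ] jar [46.7834  0.496  -0.398 ]
[ 0.49292239 -0.30152636  0.13179369]
```

Emit:
move_arm(targets=[{"dx":0.08,"dy":-0.8,"dz":0,"rx":0,"ry":0,"rz":0},{"dx":0,"dy":-1,"dz":0,"rx":0,"ry":0,"rz":0},{"dx":0,"dy":-1,"dz":0,"rx":0,"ry":0,"rz":0},{"dx":0,"dy":-0.8,"dz":0,"rx":0,"ry":0,"rz":0},{"dx":0,"dy":-0.2,"dz":-0.3,"rx":0,"ry":0,"rz":0},{"dx":0,"dy":0,"dz":-0.5,"rx":0,"ry":0,"rz":0},{"dx":0,"dy":0,"dz":-0.5,"rx":0,"ry":0,"rz":0},{"dx":0,"dy":0,"dz":-0.4,"rx":0,"ry":0,"rz":0},{"dx":0,"dy":0,"dz":-0.2,"rx":0,"ry":0,"rz":0},{"dx":0,"dy":0,"dz":-0.1,"rx":0,"ry":0,"rz":0}], claw=0)

```text
t: 27.3
tcp_pos: [0.4949, -0.3968, 0.0813]
tool_rot: [0.196, 0.981, 0.0, -0.0]
force: [-0.1, 0.1, -1.1]
finger_gap: 0.242
gripper_force: 39.3
```

Emit:
move_arm(targets=[{"dx":0,"dy":0,"dz":0,"rx":0,"ry":0,"rz":0},{"dx":0,"dy":0,"dz":-0.06,"rx":0,"ry":0,"rz":0},{"dx":0,"dy":0,"dz":-0.06,"rx":0,"ry":0,"rz":0},{"dx":0,"dy":0,"dz":-0.06,"rx":0,"ry":0,"rz":0},{"dx":0,"dy":0,"dz":-0.06,"rx":0,"ry":0,"rz":0},{"dx":0,"dy":0,"dz":0,"rx":0,"ry":0,"rz":0},{"dx":0,"dy":0,"dz":0,"rx":0,"ry":0,"rz":0},{"dx":0,"dy":0,"dz":0,"rx":0,"ry":0,"rz":0},{"dx":0,"dy":0,"dz":0,"rx":0,"ry":0,"rz":0},{"dx":0,"dy":0,"dz":0,"rx":0,"ry":0,"rz":0}], claw=0)

```text
t: 28.55
tcp_pos: [0.4952, -0.3974, 0.0761]
tool_rot: [0.196, 0.981, -0.0, 0.0]
force: [1.9, -0.9, 3.3]
finger_gap: 0.237
gripper_force: 39.8
```

Emit:
move_arm(targets=[{"dx":0,"dy":0,"dz":0,"rx":0,"ry":0,"rz":0},{"dx":0,"dy":0,"dz":0,"rx":0,"ry":0,"rz":0},{"dx":0,"dy":0,"dz":0,"rx":0,"ry":0,"rz":0},{"dx":0,"dy":0,"dz":0,"rx":0,"ry":0,"rz":0},{"dx":0,"dy":0,"dz":0,"rx":0,"ry":0,"rz":0},{"dx":0,"dy":0,"dz":0.4,"rx":0,"ry":0,"rz":0},{"dx":0,"dy":0,"dz":0.5,"rx":0,"ry":0,"rz":0},{"dx":0,"dy":0,"dz":0.5,"rx":0,"ry":0,"rz":0},{"dx":0,"dy":0,"dz":0.5,"rx":0,"ry":0,"rz":0},{"dx":0,"dy":0,"dz":0.5,"rx":0,"ry":0,"rz":0}], claw=60)

```text
t: 29.8
tcp_pos: [0.495, -0.3972, 0.1369]
tool_rot: [0.196, 0.981, -0.0, 0.0]
force: [0.1, 0.5, 0.3]
finger_gap: 0.6
gripper_force: 0.0
```

Emit:
move_arm(targets=[{"dx":0.56,"dy":0.72,"dz":0,"rx":0,"ry":0,"rz":0},{"dx":0.56,"dy":0.72,"dz":0,"rx":0,"ry":0,"rz":0},{"dx":0.56,"dy":0.72,"dz":0,"rx":0,"ry":0,"rz":0},{"dx":0.56,"dy":0.72,"dz":0,"rx":0,"ry":0,"rz":0},{"dx":0.56,"dy":0.72,"dz":0,"rx":0,"ry":0,"rz":0},{"dx":0.56,"dy":0.72,"dz":-0.6,"rx":0,"ry":0,"rz":0},{"dx":0.56,"dy":0.72,"dz":-0.6,"rx":0,"ry":0,"rz":0},{"dx":0.56,"dy":0.72,"dz":-0.6,"rx":0,"ry":0,"rz":0},{"dx":0.56,"dy":0.72,"dz":-0.6,"rx":0,"ry":0,"rz":0},{"dx":0.56,"dy":0.72,"dz":-0.24,"rx":0,"ry":0,"rz":0}], claw=60)

```text
t: 31.05
tcp_pos: [0.6349, -0.2155, 0.0678]
tool_rot: [0.196, 0.981, 0.0, -0.001]
force: [-0.1, 0.7, -0.4]
finger_gap: 0.6
gripper_force: 0.0
```

```bash
python3 - <<'E'
from h import *
import h
m=cams.camera_model("scene");im=cams.snapshot("scene")[:,:,::-1].copy()
c0=h.circles
h.circles=lambda n:[(.090,.041),(.126,.011)]
print("seated med",np.round(fit(im,m,"x_medium",.4945,-.397),4))
h.circles=c0
m=cams.camera_model("wrist");im=cams.snapshot("wrist")[:,:,::-1].copy()
print("lid small",np.round(fit(im,m,"lid_small",.636,-.214,.012),4),sensors.sense()["tcp_pos"])
E
```

```text
seated med [120.       0.497   -0.3975]
lid small [118.6179   0.6365  -0.213 ] [ 0.63592753 -0.21440719  0.06854548]
```

Emit:
move_arm(targets=[{"dx":0.06,"dy":0.12,"dz":-0.4,"rx":0,"ry":0,"rz":0},{"dx":0,"dy":0,"dz":-0.4,"rx":0,"ry":0,"rz":0},{"dx":0,"dy":0,"dz":-0.4,"rx":0,"ry":0,"rz":0},{"dx":0,"dy":0,"dz":-0.4,"rx":0,"ry":0,"rz":0},{"dx":0,"dy":0,"dz":-0.4,"rx":0,"ry":0,"rz":0},{"dx":0,"dy":0,"dz":-0.4,"rx":0,"ry":0,"rz":0},{"dx":0,"dy":0,"dz":-0.28,"rx":0,"ry":0,"rz":0},{"dx":0,"dy":0,"dz":0,"rx":0,"ry":0,"rz":0},{"dx":0,"dy":0,"dz":0,"rx":0,"ry":0,"rz":0},{"dx":0,"dy":0,"dz":0,"rx":0,"ry":0,"rz":0}], claw=60)

```text
t: 32.4
tcp_pos: [0.6367, -0.2142, 0.0032]
tool_rot: [0.196, 0.981, -0.0, 0.0]
force: [0.2, -0.7, 0.4]
finger_gap: 0.605
gripper_force: 0.0
```

Emit:
move_arm(targets=[{"dx":0,"dy":0,"dz":0,"rx":0,"ry":0,"rz":0},{"dx":0,"dy":0,"dz":0,"rx":0,"ry":0,"rz":0},{"dx":0,"dy":0,"dz":0,"rx":0,"ry":0,"rz":0},{"dx":0,"dy":0,"dz":0,"rx":0,"ry":0,"rz":0},{"dx":0,"dy":0,"dz":0,"rx":0,"ry":0,"rz":0},{"dx":0,"dy":0,"dz":0,"rx":0,"ry":0,"rz":0},{"dx":0,"dy":0,"dz":0,"rx":0,"ry":0,"rz":0},{"dx":0,"dy":0,"dz":0,"rx":0,"ry":0,"rz":0},{"dx":0,"dy":0,"dz":0,"rx":0,"ry":0,"rz":0},{"dx":0,"dy":0,"dz":0,"rx":0,"ry":0,"rz":0}], claw=0, newtons=40)

```text
t: 33.65
tcp_pos: [0.6366, -0.2142, 0.0031]
tool_rot: [0.196, 0.981, -0.0, 0.0]
force: [0.0, -0.0, 5.0]
finger_gap: 0.234
gripper_force: 39.4
```

Emit:
move_arm(targets=[{"dx":0,"dy":0,"dz":0.3,"rx":0,"ry":0,"rz":0},{"dx":0,"dy":0,"dz":0.6,"rx":0,"ry":0,"rz":0},{"dx":0,"dy":0,"dz":0.7,"rx":0,"ry":0,"rz":0},{"dx":0,"dy":0,"dz":0.8,"rx":0,"ry":0,"rz":0},{"dx":0,"dy":0,"dz":0.8,"rx":0,"ry":0,"rz":0},{"dx":0,"dy":0,"dz":0.8,"rx":0,"ry":0,"rz":0},{"dx":0,"dy":0,"dz":0.6,"rx":0,"ry":0,"rz":0},{"dx":-0.4,"dy":0.8,"dz":0,"rx":0,"ry":0,"rz":0},{"dx":-0.4,"dy":0.8,"dz":0,"rx":0,"ry":0,"rz":0},{"dx":-0.4,"dy":0.8,"dz":0,"rx":0,"ry":0,"rz":0}], claw=0)

```text
t: 34.9
tcp_pos: [0.6059, -0.1535, 0.1182]
tool_rot: [0.196, 0.981, 0.0, -0.0]
force: [0.6, -0.8, -0.5]
finger_gap: 0.236
gripper_force: 39.2
```

Emit:
move_arm(targets=[{"dx":-0.5,"dy":0.9,"dz":0,"rx":0,"ry":0,"rz":0},{"dx":-0.5,"dy":0.9,"dz":0,"rx":0,"ry":0,"rz":0},{"dx":-0.5,"dy":0.9,"dz":0,"rx":0,"ry":0,"rz":0},{"dx":-0.5,"dy":0.9,"dz":0,"rx":0,"ry":0,"rz":0},{"dx":-0.5,"dy":0.9,"dz":0,"rx":0,"ry":0,"rz":0},{"dx":-0.5,"dy":0.9,"dz":0,"rx":0,"ry":0,"rz":0},{"dx":-0.5,"dy":0.9,"dz":0,"rx":0,"ry":0,"rz":0},{"dx":-0.5,"dy":0.9,"dz":0,"rx":0,"ry":0,"rz":0},{"dx":-0.5,"dy":0.9,"dz":0,"rx":0,"ry":0,"rz":0},{"dx":-0.5,"dy":0.9,"dz":0,"rx":0,"ry":0,"rz":0}], claw=0)

```text
t: 36.15
tcp_pos: [0.4805, 0.0723, 0.1178]
tool_rot: [0.196, 0.981, 0.0, 0.0]
force: [-0.4, 0.7, -0.5]
finger_gap: 0.233
gripper_force: 39.2
```

Emit:
move_arm(targets=[{"dx":-0.65,"dy":0.75,"dz":0,"rx":0,"ry":0,"rz":0},{"dx":-0.65,"dy":0.75,"dz":0,"rx":0,"ry":0,"rz":0},{"dx":-0.65,"dy":0.75,"dz":0,"rx":0,"ry":0,"rz":0},{"dx":-0.65,"dy":0.75,"dz":0,"rx":0,"ry":0,"rz":0},{"dx":-0.65,"dy":0.75,"dz":0,"rx":0,"ry":0,"rz":0},{"dx":0,"dy":0,"dz":0,"rx":0,"ry":0,"rz":0},{"dx":0,"dy":0,"dz":0,"rx":0,"ry":0,"rz":0},{"dx":0,"dy":0,"dz":0,"rx":0,"ry":0,"rz":0},{"dx":0,"dy":0,"dz":0,"rx":0,"ry":0,"rz":0},{"dx":0,"dy":0,"dz":0,"rx":0,"ry":0,"rz":0}], claw=0)

```text
t: 37.4
tcp_pos: [0.4004, 0.1643, 0.1177]
tool_rot: [0.196, 0.981, -0.0, 0.0]
force: [0.9, -0.7, -1.0]
finger_gap: 0.235
gripper_force: 39.2
```

```bash
python3 - <<'E'
from h import *
for c in("wrist","scene","top"):
    m=cams.camera_model(c);im=cams.snapshot(c)[:,:,::-1].copy()
    print(c,"held",fitheld(im,m,"lid_small",.4,.165,.131),"jar",np.round(fit(im,m,"jar_small",.37,.257,.01),4),"tiny",np.round(fit(im,m,"jar_tiny",.481,.1,.01),4))
print(sensors.sense()["tcp_pos"])
E
```

```text
wrist held [102.0553   0.4      0.166    0.131 ] jar [98.4262  0.3705  0.261 ] tiny [59.2328  0.482   0.1035]
scene held [109.9154   0.4075   0.1535   0.139 ] jar [72.2014  0.362   0.257 ] tiny [88.6044  0.4805  0.104 ]
top held [58.5199  0.414   0.1705  0.119 ] jar [42.1808  0.358   0.2665] tiny [1.023951e+02 4.770000e-01 9.800000e-02]
[0.40017693 0.16449734 0.11766757]
```

Emit:
move_arm(targets=[{"dx":-0.3,"dy":0.8,"dz":0,"rx":0,"ry":0,"rz":0},{"dx":-0.3,"dy":0.9,"dz":0,"rx":0,"ry":0,"rz":0},{"dx":-0.3,"dy":0.9,"dz":0,"rx":0,"ry":0,"rz":0},{"dx":-0.3,"dy":0.9,"dz":0,"rx":0,"ry":0,"rz":0},{"dx":0,"dy":0.26,"dz":-0.2,"rx":0,"ry":0,"rz":0},{"dx":0,"dy":0,"dz":-0.4,"rx":0,"ry":0,"rz":0},{"dx":0,"dy":0,"dz":-0.5,"rx":0,"ry":0,"rz":0},{"dx":0,"dy":0,"dz":-0.4,"rx":0,"ry":0,"rz":0},{"dx":0,"dy":0,"dz":-0.2,"rx":0,"ry":0,"rz":0},{"dx":0,"dy":0,"dz":-0.1,"rx":0,"ry":0,"rz":0}], claw=0)

```text
t: 38.8
tcp_pos: [0.37, 0.2584, 0.0722]
tool_rot: [0.196, 0.981, -0.0, -0.0]
force: [-0.2, 0.5, -0.9]
finger_gap: 0.234
gripper_force: 39.3
```

Emit:
move_arm(targets=[{"dx":0,"dy":0,"dz":0,"rx":0,"ry":0,"rz":0},{"dx":0,"dy":0,"dz":-0.06,"rx":0,"ry":0,"rz":0},{"dx":0,"dy":0,"dz":-0.06,"rx":0,"ry":0,"rz":0},{"dx":0,"dy":0,"dz":-0.06,"rx":0,"ry":0,"rz":0},{"dx":0,"dy":0,"dz":-0.06,"rx":0,"ry":0,"rz":0},{"dx":0,"dy":0,"dz":0,"rx":0,"ry":0,"rz":0},{"dx":0,"dy":0,"dz":0,"rx":0,"ry":0,"rz":0},{"dx":0,"dy":0,"dz":0,"rx":0,"ry":0,"rz":0},{"dx":0,"dy":0,"dz":0,"rx":0,"ry":0,"rz":0},{"dx":0,"dy":0,"dz":0,"rx":0,"ry":0,"rz":0}], claw=0)

```text
t: 40.05
tcp_pos: [0.3702, 0.2588, 0.0669]
tool_rot: [0.196, 0.981, 0.0, 0.0]
force: [-0.4, 0.9, 4.8]
finger_gap: 0.234
gripper_force: 39.8
```

Contact at the predicted height; release and go to the tiny lid.

Emit:
move_arm(targets=[{"dx":0,"dy":0,"dz":0,"rx":0,"ry":0,"rz":0},{"dx":0,"dy":0,"dz":0,"rx":0,"ry":0,"rz":0},{"dx":0,"dy":0,"dz":0,"rx":0,"ry":0,"rz":0},{"dx":0,"dy":0,"dz":0,"rx":0,"ry":0,"rz":0},{"dx":0,"dy":0,"dz":0,"rx":0,"ry":0,"rz":0},{"dx":0,"dy":0,"dz":0.4,"rx":0,"ry":0,"rz":0},{"dx":0,"dy":0,"dz":0.5,"rx":0,"ry":0,"rz":0},{"dx":0,"dy":0,"dz":0.5,"rx":0,"ry":0,"rz":0},{"dx":0,"dy":0,"dz":0.5,"rx":0,"ry":0,"rz":0},{"dx":0,"dy":0,"dz":0.5,"rx":0,"ry":0,"rz":0}], claw=60)

```text
t: 41.3
tcp_pos: [0.3702, 0.2587, 0.1278]
tool_rot: [0.196, 0.981, 0.0, 0.0]
force: [0.3, -0.2, 0.3]
finger_gap: 0.6
gripper_force: 0.0
```

Emit:
move_arm(targets=[{"dx":0.8,"dy":-0.8,"dz":0,"rx":0,"ry":0,"rz":0},{"dx":0.8,"dy":-0.8,"dz":0,"rx":0,"ry":0,"rz":0},{"dx":0.8,"dy":-0.8,"dz":0,"rx":0,"ry":0,"rz":0},{"dx":0.8,"dy":-0.8,"dz":0,"rx":0,"ry":0,"rz":0},{"dx":0.8,"dy":-0.8,"dz":0,"rx":0,"ry":0,"rz":0},{"dx":0.8,"dy":-0.8,"dz":0,"rx":0,"ry":0,"rz":0},{"dx":0.8,"dy":-0.8,"dz":0,"rx":0,"ry":0,"rz":0},{"dx":0.8,"dy":-0.8,"dz":0,"rx":0,"ry":0,"rz":0},{"dx":0.8,"dy":-0.8,"dz":0,"rx":0,"ry":0,"rz":0},{"dx":0.8,"dy":-0.8,"dz":0,"rx":0,"ry":0,"rz":0}], claw=60)

```text
t: 42.55
tcp_pos: [0.5706, 0.058, 0.1273]
tool_rot: [0.196, 0.981, 0.0, -0.0]
force: [0.2, 0.1, -0.1]
finger_gap: 0.598
gripper_force: 0.0
```

Emit:
move_arm(targets=[{"dx":0.8,"dy":-0.7,"dz":0,"rx":0,"ry":0,"rz":0},{"dx":0.8,"dy":-0.7,"dz":0,"rx":0,"ry":0,"rz":0},{"dx":0.8,"dy":-0.7,"dz":0,"rx":0,"ry":0,"rz":0},{"dx":0.8,"dy":-0.7,"dz":-0.6,"rx":0,"ry":0,"rz":0},{"dx":0,"dy":0,"dz":-0.6,"rx":0,"ry":0,"rz":0},{"dx":0,"dy":0,"dz":-0.6,"rx":0,"ry":0,"rz":0},{"dx":0,"dy":0,"dz":-0.4,"rx":0,"ry":0,"rz":0},{"dx":0,"dy":0,"dz":0,"rx":0,"ry":0,"rz":0},{"dx":0,"dy":0,"dz":0,"rx":0,"ry":0,"rz":0},{"dx":0,"dy":0,"dz":0,"rx":0,"ry":0,"rz":0}], claw=60)

```text
t: 43.8
tcp_pos: [0.6505, -0.0112, 0.0724]
tool_rot: [0.196, 0.981, 0.0, 0.001]
force: [0.0, 0.5, -0.0]
finger_gap: 0.604
gripper_force: 0.0
```

```bash
python3 - <<'E'
from h import *
import h
c0=h.circles
h.circles=lambda n:[(.080,.034),(.116,.011)]
for c in("scene","top"):
    m=cams.camera_model(c);im=cams.snapshot(c)[:,:,::-1].copy()
    print("seated small",np.round(fit(im,m,"x_small",.37,.258),4))
h.circles=c0
m=cams.camera_model("wrist");im=cams.snapshot("wrist")[:,:,::-1].copy()
print("lid tiny",np.round(fit(im,m,"lid_tiny",.6505,-.012,.012),4),sensors.sense()["tcp_pos"])
E
```

```text
seated small [61.999  0.371  0.25 ]
seated small [23.7136  0.3595  0.243 ]
lid tiny [ 1.136062e+02  6.505000e-01 -8.500000e-03] [ 0.65038365 -0.01134647  0.07220505]
```

Emit:
move_arm(targets=[{"dx":0,"dy":0.04,"dz":-0.4,"rx":0,"ry":0,"rz":0},{"dx":0,"dy":0,"dz":-0.4,"rx":0,"ry":0,"rz":0},{"dx":0,"dy":0,"dz":-0.4,"rx":0,"ry":0,"rz":0},{"dx":0,"dy":0,"dz":-0.4,"rx":0,"ry":0,"rz":0},{"dx":0,"dy":0,"dz":-0.4,"rx":0,"ry":0,"rz":0},{"dx":0,"dy":0,"dz":-0.4,"rx":0,"ry":0,"rz":0},{"dx":0,"dy":0,"dz":-0.4,"rx":0,"ry":0,"rz":0},{"dx":0,"dy":0,"dz":0,"rx":0,"ry":0,"rz":0},{"dx":0,"dy":0,"dz":0,"rx":0,"ry":0,"rz":0},{"dx":0,"dy":0,"dz":0,"rx":0,"ry":0,"rz":0}], claw=60)

```text
t: 45.2
tcp_pos: [0.6506, -0.0104, 0.0022]
tool_rot: [0.196, 0.981, 0.0, 0.001]
force: [1.3, 0.7, 0.8]
finger_gap: 0.603
gripper_force: 0.0
```

Emit:
move_arm(targets=[{"dx":0,"dy":0,"dz":0,"rx":0,"ry":0,"rz":0},{"dx":0,"dy":0,"dz":0,"rx":0,"ry":0,"rz":0},{"dx":0,"dy":0,"dz":0,"rx":0,"ry":0,"rz":0},{"dx":0,"dy":0,"dz":0,"rx":0,"ry":0,"rz":0},{"dx":0,"dy":0,"dz":0,"rx":0,"ry":0,"rz":0},{"dx":0,"dy":0,"dz":0,"rx":0,"ry":0,"rz":0},{"dx":0,"dy":0,"dz":0,"rx":0,"ry":0,"rz":0},{"dx":0,"dy":0,"dz":0,"rx":0,"ry":0,"rz":0},{"dx":0,"dy":0,"dz":0,"rx":0,"ry":0,"rz":0},{"dx":0,"dy":0,"dz":0,"rx":0,"ry":0,"rz":0}], claw=0, newtons=40)

```text
t: 46.45
tcp_pos: [0.6504, -0.0104, 0.002]
tool_rot: [0.196, 0.981, -0.0, 0.0]
force: [-0.9, 0.1, 5.1]
finger_gap: 0.236
gripper_force: 39.3
```

Emit:
move_arm(targets=[{"dx":0,"dy":0,"dz":0.3,"rx":0,"ry":0,"rz":0},{"dx":0,"dy":0,"dz":0.6,"rx":0,"ry":0,"rz":0},{"dx":0,"dy":0,"dz":0.7,"rx":0,"ry":0,"rz":0},{"dx":0,"dy":0,"dz":0.8,"rx":0,"ry":0,"rz":0},{"dx":0,"dy":0,"dz":0.8,"rx":0,"ry":0,"rz":0},{"dx":0,"dy":0,"dz":0.6,"rx":0,"ry":0,"rz":0},{"dx":0,"dy":0,"dz":0.4,"rx":0,"ry":0,"rz":0},{"dx":-0.8,"dy":0.2,"dz":0,"rx":0,"ry":0,"rz":0},{"dx":-0.8,"dy":0.2,"dz":0,"rx":0,"ry":0,"rz":0},{"dx":-0.8,"dy":0.2,"dz":0,"rx":0,"ry":0,"rz":0}], claw=0)

```text
t: 47.7
tcp_pos: [0.5892, 0.0048, 0.1067]
tool_rot: [0.196, 0.981, -0.0, -0.0]
force: [-0.1, -0.1, -0.7]
finger_gap: 0.236
gripper_force: 39.2
```

Emit:
move_arm(targets=[{"dx":-0.7,"dy":0.25,"dz":0,"rx":0,"ry":0,"rz":0},{"dx":-0.7,"dy":0.25,"dz":0,"rx":0,"ry":0,"rz":0},{"dx":-0.7,"dy":0.25,"dz":0,"rx":0,"ry":0,"rz":0},{"dx":-0.7,"dy":0.25,"dz":0,"rx":0,"ry":0,"rz":0},{"dx":0,"dy":0,"dz":0,"rx":0,"ry":0,"rz":0},{"dx":0,"dy":0,"dz":0,"rx":0,"ry":0,"rz":0},{"dx":0,"dy":0,"dz":0,"rx":0,"ry":0,"rz":0},{"dx":0,"dy":0,"dz":0,"rx":0,"ry":0,"rz":0},{"dx":0,"dy":0,"dz":0,"rx":0,"ry":0,"rz":0},{"dx":0,"dy":0,"dz":0,"rx":0,"ry":0,"rz":0}], claw=0)

```text
t: 48.95
tcp_pos: [0.5202, 0.0296, 0.1067]
tool_rot: [0.196, 0.981, -0.0, -0.0]
force: [0.5, 0.6, -0.5]
finger_gap: 0.238
gripper_force: 39.2
```

```bash
python3 - <<'E'
from h import *
import h
for c in("wrist","scene","top"):
    m=cams.camera_model(c);im=cams.snapshot(c)[:,:,::-1].copy()
    print(c,"held",fitheld(im,m,"lid_tiny",.5204,.0295,.121),"tiny",np.round(fit(im,m,"jar_tiny",.481,.1,.01),4))
    c0=h.circles;h.circles=lambda n:[(.080,.034),(.116,.011)]
    print("seated small",np.round(fit(im,m,"x_small",.37,.258),4));h.circles=c0
print(sensors.sense()["tcp_pos"])
E
```

```text
wrist held [8.54126e+01 5.19900e-01 3.15000e-02 1.21000e-01] tiny [96.4176  0.4815  0.1035]
seated small [0.    0.386 0.274]
scene held [1.088327e+02 5.269000e-01 1.800000e-02 1.330000e-01] tiny [78.576   0.491   0.0915]
seated small [38.2116  0.356   0.262 ]
top held [5.15033e+01 5.09900e-01 3.25000e-02 1.33000e-01] tiny [9.80155e+01 4.87000e-01 8.80000e-02]
seated small [118.0433   0.3675   0.256 ]
[0.52010258 0.02966622 0.10670715]
```

Emit:
move_arm(targets=[{"dx":-0.4,"dy":0.6,"dz":0,"rx":0,"ry":0,"rz":0},{"dx":-0.4,"dy":0.8,"dz":0,"rx":0,"ry":0,"rz":0},{"dx":-0.4,"dy":0.8,"dz":0,"rx":0,"ry":0,"rz":0},{"dx":-0.36,"dy":0.68,"dz":0,"rx":0,"ry":0,"rz":0},{"dx":0,"dy":0,"dz":-0.2,"rx":0,"ry":0,"rz":0},{"dx":0,"dy":0,"dz":-0.4,"rx":0,"ry":0,"rz":0},{"dx":0,"dy":0,"dz":-0.5,"rx":0,"ry":0,"rz":0},{"dx":0,"dy":0,"dz":-0.4,"rx":0,"ry":0,"rz":0},{"dx":0,"dy":0,"dz":-0.2,"rx":0,"ry":0,"rz":0},{"dx":0,"dy":0,"dz":-0.1,"rx":0,"ry":0,"rz":0}], claw=0)

```text
t: 50.35
tcp_pos: [0.481, 0.1015, 0.0612]
tool_rot: [0.196, 0.981, -0.0, -0.0]
force: [0.7, 0.1, -0.1]
finger_gap: 0.239
gripper_force: 39.2
```

Emit:
move_arm(targets=[{"dx":0,"dy":0,"dz":0,"rx":0,"ry":0,"rz":0},{"dx":0,"dy":0,"dz":-0.06,"rx":0,"ry":0,"rz":0},{"dx":0,"dy":0,"dz":-0.06,"rx":0,"ry":0,"rz":0},{"dx":0,"dy":0,"dz":-0.06,"rx":0,"ry":0,"rz":0},{"dx":0,"dy":0,"dz":-0.04,"rx":0,"ry":0,"rz":0},{"dx":0,"dy":0,"dz":0,"rx":0,"ry":0,"rz":0},{"dx":0,"dy":0,"dz":0,"rx":0,"ry":0,"rz":0},{"dx":0,"dy":0,"dz":0,"rx":0,"ry":0,"rz":0},{"dx":0,"dy":0,"dz":0,"rx":0,"ry":0,"rz":0},{"dx":0,"dy":0,"dz":0,"rx":0,"ry":0,"rz":0}], claw=0)

```text
t: 51.6
tcp_pos: [0.4812, 0.1017, 0.0563]
tool_rot: [0.196, 0.981, 0.0, 0.0]
force: [-0.1, 0.7, 2.4]
finger_gap: 0.236
gripper_force: 39.3
```

Contact; release, rise, back off and check.

Emit:
move_arm(targets=[{"dx":0,"dy":0,"dz":0,"rx":0,"ry":0,"rz":0},{"dx":0,"dy":0,"dz":0,"rx":0,"ry":0,"rz":0},{"dx":0,"dy":0,"dz":0,"rx":0,"ry":0,"rz":0},{"dx":0,"dy":0,"dz":0,"rx":0,"ry":0,"rz":0},{"dx":0,"dy":0,"dz":0,"rx":0,"ry":0,"rz":0},{"dx":0,"dy":0,"dz":0.4,"rx":0,"ry":0,"rz":0},{"dx":0,"dy":0,"dz":0.6,"rx":0,"ry":0,"rz":0},{"dx":0,"dy":0,"dz":0.8,"rx":0,"ry":0,"rz":0},{"dx":0,"dy":0,"dz":0.8,"rx":0,"ry":0,"rz":0},{"dx":0,"dy":0,"dz":0.8,"rx":0,"ry":0,"rz":0}], claw=60)

```text
t: 52.85
tcp_pos: [0.4811, 0.1017, 0.1425]
tool_rot: [0.196, 0.981, 0.0, 0.0]
force: [0.8, -0.2, 0.5]
finger_gap: 0.6
gripper_force: 0.0
```

Emit:
move_arm(targets=[{"dx":0.2,"dy":-0.8,"dz":0.4,"rx":0,"ry":0,"rz":0},{"dx":0.2,"dy":-0.8,"dz":0.4,"rx":0,"ry":0,"rz":0},{"dx":0.2,"dy":-0.8,"dz":0.4,"rx":0,"ry":0,"rz":0},{"dx":0.2,"dy":-0.8,"dz":0.4,"rx":0,"ry":0,"rz":0},{"dx":0.2,"dy":-0.8,"dz":0.4,"rx":0,"ry":0,"rz":0},{"dx":0.2,"dy":-0.8,"dz":0,"rx":0,"ry":0,"rz":0},{"dx":0.2,"dy":-0.8,"dz":0,"rx":0,"ry":0,"rz":0},{"dx":0,"dy":0,"dz":0,"rx":0,"ry":0,"rz":0},{"dx":0,"dy":0,"dz":0,"rx":0,"ry":0,"rz":0},{"dx":0,"dy":0,"dz":0,"rx":0,"ry":0,"rz":0}], claw=60)

```text
t: 54.1
tcp_pos: [0.5156, -0.0376, 0.1909]
tool_rot: [0.196, 0.981, 0.0, -0.001]
force: [0.2, -0.1, -0.0]
finger_gap: 0.6
gripper_force: 0.0
```

```bash
python3 - <<'E'
from h import *
import h
L={"tiny":(.481,.1015),"small":(.37,.257),"medium":(.494,-.397),"large":(.365,-.299)}
for c in("scene","top"):
    m=cams.camera_model(c);im=cams.snapshot(c)[:,:,::-1].copy()
    for n,(x,y) in L.items():
        hh,_,_,r=H[n];h.circles=lambda _:[(hh+.008,r),(hh+.044,.011)]
        print(c,n,np.round(fit(im,m,"x_"+n,x,y,.01),4))
    cv2.imwrite(f"pics/f_{c}.png",im)
E
```

```text
scene tiny [9.94385e+01 4.81000e-01 9.80000e-02]
scene small [83.6946  0.366   0.261 ]
scene medium [120.       0.4965  -0.3975]
scene large [120.       0.3665  -0.3   ]
top tiny [1.165223e+02 4.780000e-01 9.750000e-02]
top small [117.4421   0.3675   0.256 ]
top medium [119.8857   0.4895  -0.3975]
top large [120.       0.3605  -0.2995]
```

View pics/f_scene.png

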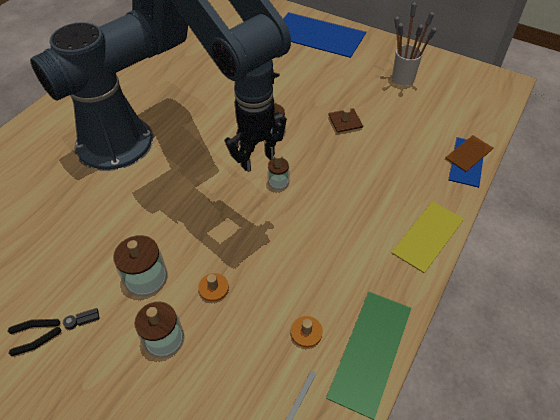

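```bash
python3 -c "
from station import order;print(order.sign_off())"
```

```text
the job is handed in; nothing more can be done
None
```

I put all four round lids on their own jars and handed the job in at about 54 s; the sign-off gave no verdict. Each lid made contact at its predicted seating height, and the last camera checks showed all four in place, with the small and tiny lids partly hidden by the arm in the side view and confirmed from the top camera. I never handled the square lid.

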